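Fit the knife and hole plate of a meat mincer

ROBOT

A 6-joint arm with a two-finger parallel gripper is mounted at the origin on the work surface; the furniture and walls round the work are solid. World frame = base frame: x ahead of the robot, y to its left, z up, the work surface at z = 0. Lengths are in m, angles in rad, forces in N, time in s.
With the tool pointing down it reaches from about 0.325 to 0.875 m from the base axis. Payload 4.4 kg.
Tool frame: the origin (TCP) lies at the very end of the fingers, on their centre line; the grasp point (between the pads) lies 19 mm behind it; z points along the fingers, y is the line along which they close (so a half turn about z gives the same grasp; the last joint's range is limited). The gripper opens to 85 mm and grips with 20 to 120 N. Pads are 22 mm wide; open, the fingers measure 114 mm over their backs; the gripper's body (76 mm by 85 mm) begins 54 mm behind the grasp point. The pads swing forward as they close: fully open they stand 13 mm farther back than shut.
Start: joints at [1.026, 0.207, 1.542, -0, 1.393, -0.15], TCP at [0.221, 0.531, 0.231] pointing down, gripper open.
Joint ranges: [-2.73, 2.73], [-0.86, 2.22], [0.23, 2.46], [-1.11, 4.25], [0.08, 2.63], [-2.82, 2.82]. Speed limits (rad/s): [2.79, 2.79, 3.14, 3.14, 3.14, 3.14].

INTERFACE

Orientations are given as a rotation vector (axis times angle).
In Python, from cell import * gives the robot as it stands.
- The arm moves only by the tool move_arm, never from a script. Its argument "motion" is a list of rows, each a list of 7 numbers: the shift along the tool's x, y, z normalised to -1 to 1, where 1 is 0.075 m, then the turn, a rotation vector about the tool's x, y, z normalised to -1 to 1, where 1 is 60 degrees, then the opening, from -1 (shut) to 1 (fully open). A call has 1 to 20 rows; each row shifts and turns the commanded pose from where the row before left it, along the tool's axes as they then stand; what a row does not reach is not made up. A row lasts 1/12 s, in which the tool goes at most 41.7 mm and 7.16 degrees, less where a joint would pass 70% of its speed; a pose out of reach is approached as far as the arm can. A call with a number of a shift or a turn outside -1 to 1 is refused whole. A call with a gripper value outside its range is refused whole. The fingers move at their own pace and stop on an object; "newtons" is the grip in N (left out, the last holds). Time passes only in rows, so rows that do not move let the fingers close. It gives the time, the measured TCP pose, the force, the opening and the grip force at its end, in the units of the state.
- sense(): the state, without advancing time (a new reading comes with each control period).
- read_camera(name): name is "scene" or "top" or "wrist"; returns a dict with "image" (400x640x3 uint8, red, green, blue), "z_map" (400x640 float32, m along the optical axis (not along the pixel's ray), 0 where there is no reading), "mtx" (3x3 intrinsics, pixels), "distortion" ([k1, k2, p1, p2, k3] as OpenCV has them; the pictures are not rectified), "camera_from_world" (4x4, takes a point from world to camera coordinates); the wrist camera has in their place "hand_eye" (4x4, takes a point from camera to tool coordinates, whose origin is the TCP and whose axes are the flange's). Camera axes: x right, y down, z forward; pixel columns grow to the right and rows downward; lengths in m; the calibration is good to about 2 mm. A picture is of the moment at which its call begins: read the wrist's pose just before it.
- finish_job(): hands the job in; it is judged then, once.
Trained networks look in a picture, given as the dict that the camera call returned (one of the last four; its "shot" number tells which), for a name from the list of things; names that differ only in an ending like _2 or _b are one class to them, and where a whole thing is asked for, a point or a joint stands for the part that bears it (a point fixed in the world has none). Each returns a list of dicts, best first, with "conf" (0 to 1); they miss things now and then, are a little off and sometimes report something else, mostly with a low value. They report only what shows in the picture. A call takes as long as a camera call.
- boxes_of(name, picture): "extent" ([left, top, right, bottom] in pixels, round what is visible of it).
- place_of(name, picture): "location" ([column, row] in pixels: a listed point, or the origin of a listed thing).
The state is a dict: "t": time; "joint_pos": joint angles; "joint_velocities": joint speeds; "joint_torque": joint torques, N m; "tool_pos": TCP position; "ee_rot": TCP orientation; "wrist_force": force on the tool from outside, world axes, zero at the start; "ft_torque": the same for the moment, N m; "gripper_width": finger opening in m; "grip_force": force on a finger pad.
Only numpy, scipy, OpenCV 4.12 (cv2) and the standard library are available. Lean on these libraries where they do the work, as an engineer would, in place of code of your own. Each camera call takes 0.05 s, during which the arm holds its last target. There are 200 camera calls.

TASK

Put the mincer's cutting set together in the head that stands mouth up on the table: slide the two-bladed knife over the pin, feel for the splines by turning it under light pressure, and let it sink fully home on the drive; then put the plate with the many fine holes on top, hub side up, with its two lugs down in the slots of the rim so that it lies flat and fully seated. Do not force either part: each goes in with a light push, and pushing on the head with more than 45 N would damage it. Let go of both, and do not disturb the coarse plate, the screw ring, the wooden pusher, the spice jar or the bowl.

Things in the scene. Friction and masses are not known exactly. Their poses are not given: they have to be found in the camera images.
- head: Cast aluminium mincer head, mouth up, immovable on its round rear flange (140 mm over three ears). Origin: centre of its underside, on the 3 mm work mat; z up along the barrel axis. Rim 116 mm above the head's foot, barrel 116 mm across there, 94.4 mm inside. A feed neck (54 mm tube, 68 mm collar) sticks out along +x to 108 mm from the axis, 10 to 78 mm above its foot.
- mouth (a point): On the barrel axis at the height of the rim, 116 mm above the head's foot; axes as the head's. From the rim a bore of 94.4 mm (1.5 mm chamfer) goes 8 mm down to the ledge.
- ledge (a point): On the axis, 108 mm above the head's foot, level with the flat ledge inside the mouth on which the hole plate rests. Below the ledge the bore is 86 mm wide.
- slot (a point): Middle of the foot of one of the two slots for the plate's lugs: 15 mm wide, cut right through the wall of the mouth from the rim down to the ledge, at the head's +y and -y. This one is at +y, 52.5 mm from the axis, 108 mm above the head's foot.
- inner_plate (a point): On the axis, 92.5 mm above the head's foot: top of the fixed steel plate with three kidney openings inside the barrel, on which the knife rests when home.
- spline_top (a point): On the axis, 104.5 mm above the head's foot: top of the drive splines, four ribs forming a plus sign 17 mm across, each rib 4 mm wide, tops bevelled 1 mm, rising 12 mm from the inner plate. Only the position counts: the splines' angle differs every time, is not reported, and repeats every 90 degrees. The shaft turns stiffly about the axis (drag 0.14 Nm); light rubbing does not turn it.
- pin_tip (a point): On the axis, 130.5 mm above the head's foot: blunt 2 mm end of the round pin, 10 mm in diameter and tapered over its last 12 mm, that stands up from the middle of the splines and passes through knife and plate.
- knife: Steel knife, right way up on the mat, 14 mm high, 0.12 kg. Origin: centre of the underside, z up. Hub 26 x 26 mm, two blades 10 mm wide out to 39 mm along +x and -x; hub faces at +y and -y are free to grip. Plus-shaped bore 19 mm across, arms 6 mm wide along x and y, 11 mm in its core, bevelled below: 1 mm play. Home: origin at the inner plate; on unmatched splines it stops 12 mm higher.
- fine_plate: Steel plate with many 5 mm holes, lying on the mat right way up, about 0.3 kg. Origin: centre of the underside, z up. Disc of 92 mm, 10 mm thick, with two lugs 12 mm wide at +y and -y out to 53 mm from the axis; 12.6 mm bore for the pin. Seated: origin at the ledge, its y axis along the head's y either way round; with the lugs beside the slots it stops at the rim, 8 mm higher.
- fine_plate_hub (a point): Centre of the top of the fine plate's octagonal hub, to grip: 28 mm across flats (flats face +-x, +-y and the diagonals), 14 mm high, top 24 mm above the plate's underside.
- coarse_plate: The other hole plate, of the same size and form, but with eight 16 mm holes. Not needed; stays where it lies. Origin: centre of the underside.
- screw_ring: Aluminium screw ring of the mincer, 136 mm across (148 mm over its six grip ribs), 28 mm high, lying on the table. Not needed yet. Origin: centre of the underside.
- pusher: Turned wooden pusher standing upright, 40 mm diameter, 158 mm high. Not needed. Origin: centre of the underside.
- salt_jar: Spice jar with dark lid, 41 mm diameter, 105 mm high. Not needed. Origin: centre of the underside.
- bowl: Patterned china bowl, 200 mm across, 83 mm high. Not needed. Origin: centre of the underside.

How it is judged:
By the outcome, as a careful person would: the job done as asked, in the order asked, and still so for the second after the job is handed in, with the robot touching nothing.
It also fails if it takes over 67 s, if anything falls off the work surface, if the arm or the gripper's body presses on something with over 40 N, if the wrist force passes 120 N, or if a joint passes its speed limit or range.

## Working session

There is one attempt and no reset: what is moved stays moved. The work goes in short steps, Python scripts to look and compute and a tool call to move; the robot and the scene stay as the last step left them, time stands still between calls to the robot, and variables do not carry over. Pictures are saved under pics/ and viewed, at most 10 in all, crops included, and the job is handed in when it is done.

Besides the shell and the picture viewer there is one more tool, called after "Request:" by a JSON object that holds its "method" and its "body", one argument or row to a line. move_arm: Moves the arm, as the interface text tells. Its arguments: {"type":"object","properties":{"motion":{"type":"array","items":{"type":"array","items":{"type":"number"}}},"newtons":{"type":"number"}},"required":["motion"]}

```bash
mkdir -p pics; cat > h.py <<'E'
from cell import *
import numpy as np, cv2
from scipy.spatial.transform import Rotation as R
def cam2world(p,s=None):
    if "hand_eye" in p:
        s=s or sense(); T=np.eye(4); T[:3,:3]=R.from_rotvec(s["ee_rot"]).as_matrix(); T[:3,3]=s["tool_pos"]
        return T@np.array(p["hand_eye"])
    return np.linalg.inv(np.array(p["camera_from_world"]))
def ray(p,uv,z,s=None):
    "intersect pixel with plane world z"
    T=cam2world(p,s); n=cv2.undistortPoints(np.array([[uv]],float),np.array(p["mtx"]),np.array(p["distortion"]))[0,0]
    d=T[:3,:3]@np.array([n[0],n[1],1]); o=T[:3,3]
    return o+d*(z-o[2])/d[2]
def pts(p,s=None):
    T=cam2world(p,s); h,w=p["z_map"].shape
    g=np.stack(np.meshgrid(np.arange(w),np.arange(h)),-1).reshape(-1,1,2).astype(float)
    n=cv2.undistortPoints(g,np.array(p["mtx"]),np.array(p["distortion"]))[:,0]
    z=p["z_map"].reshape(-1); P=np.c_[n*z[:,None],z]@T[:3,:3].T+T[:3,3]; P[z==0]=np.nan
    return P.reshape(h,w,3)
def save(p,f): cv2.imwrite(f,cv2.cvtColor(p["image"],cv2.COLOR_RGB2BGR))
E
python3 - <<'E'
from h import *
np.set_printoptions(precision=4,suppress=True)
s=sense(); print(s)
H=dict(head=.003,mouth=.119,spline_top=.1075,pin_tip=.1335,slot=.111,knife=.003,fine_plate=.003,fine_plate_hub=.027,coarse_plate=.003,screw_ring=.0,pusher=0,salt_jar=0,bowl=0)
ims=[]
for c in("top","scene"):
    p=read_camera(c); save(p,f"pics/{c}0.png")
    print(c, cam2world(p)[:3,3])
    for n,z in H.items():
        for r in place_of(n,p)[:2]: print(n,round(r["conf"],2),np.round(r["location"],1),ray(p,r["location"],z))
E
```

```text
{'t': 0.0, 'joint_pos': array([ 1.0265,  0.2074,  1.543 , -0.    ,  1.3935, -0.1505]), 'joint_velocities': array([ 0.0007,  0.0006,  0.0006,  0.0009, -0.0012, -0.001 ]), 'joint_torque': array([ -0.0009, -38.3036, -29.1594,  -0.0002,   0.0106,  -0.    ]), 'tool_pos': array([0.2203, 0.5303, 0.2301]), 'ee_rot': array([-0.6145, -3.0801,  0.0035]), 'wrist_force': array([ 0.0302,  0.1037, -0.5687]), 'ft_torque': array([-0.0207,  0.0358, -0.0504]), 'grip_force': 0.0, 'gripper_width': 0.08527413327267667}
top [ 0.4674 -0.0003  1.3487]
head 0.85 [320.5 185.1] [ 0.5768 -0.0047  0.003 ]
spline_top 0.87 [318.3 183.3] [0.5746 0.0029 0.1075]
pin_tip 0.82 [317.2 182.4] [0.5755 0.0064 0.1335]
pin_tip 0.42 [267.2 221.2] [0.4516 0.1762 0.1335]
slot 0.82 [303.  185.9] [0.5671 0.055  0.111 ]
slot 0.44 [205.5 183.1] [0.5871 0.3873 0.111 ]
knife 0.47 [377.8 164.6] [ 0.6462 -0.2187  0.003 ]
fine_plate 0.74 [318.1 186. ] [0.5737 0.0042 0.003 ]
fine_plate 0.63 [269.9 221.1] [0.45   0.1852 0.003 ]
fine_plate_hub 0.57 [262.2 219.4] [0.4572 0.2096 0.027 ]
fine_plate_hub 0.42 [317.  182.2] [0.5857 0.0077 0.027 ]
[... 711 characters left out ...]
6 206.5] [0.5761 0.044  0.111 ]
slot 0.63 [265.6 208.2] [0.4197 0.1258 0.111 ]
knife 0.6 [383.3 278.1] [ 0.6396 -0.2276  0.003 ]
knife 0.56 [265.3 207.3] [0.4592 0.2348 0.003 ]
fine_plate 0.73 [266.3 215.5] [0.4447 0.1956 0.003 ]
fine_plate_hub 0.97 [262.2 208.9] [0.4379 0.2097 0.027 ]
coarse_plate 0.78 [333.7 296. ] [ 0.4745 -0.2057  0.003 ]
screw_ring 0.86 [306.6 191.9] [0.629  0.2348 0.    ]
pusher 0.74 [417.7 322.9] [ 0.6328 -0.3994  0.    ]
pusher 0.55 [274.4 167.7] [0.5877 0.4245 0.    ]
salt_jar 0.95 [376.2 339.8] [ 0.5016 -0.3818  0.    ]
salt_jar 0.48 [326.4 214.4] [0.632  0.0966 0.    ]
bowl 0.84 [275.  168.8] [0.5867 0.4171 0.    ]
bowl 0.51 [333.3 294.4] [ 0.4775 -0.1987  0.    ]
```

View pics/top0.png

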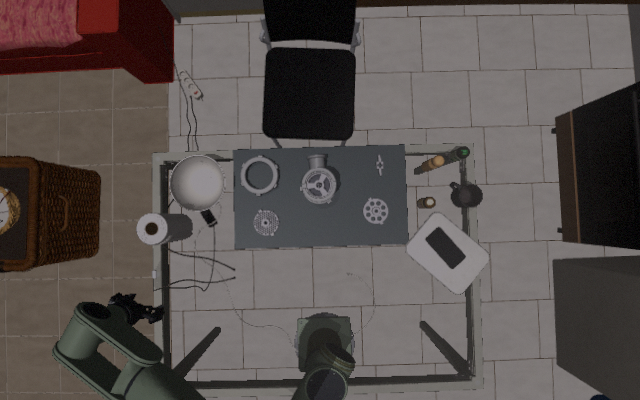

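View pics/scene0.png

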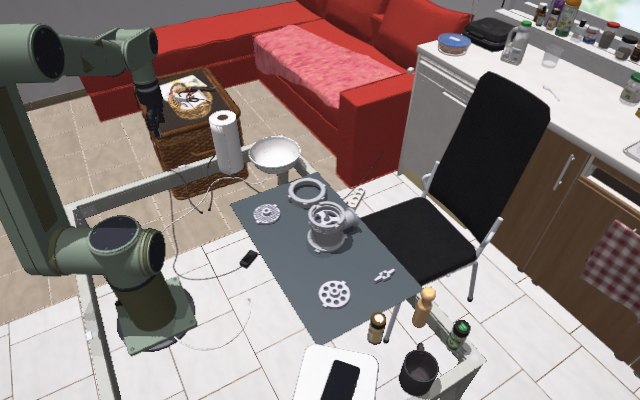

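Top view: head at (319,185) with its neck pointing away from the robot, knife at (379,164), fine plate at (266,222) and coarse plate at (376,211). The scene view agrees. I'll move above the head for a closer look.

Request:
{"method": "move_arm", "body": {
  "motion": [
    [-0.356, -0.277, -0.126, 0, 0, 0, 1],
    [-0.356, -0.277, -0.126, 0, 0, 0, 1],
    [-0.356, -0.277, -0.126, 0, 0, 0, 1],
    [-0.356, -0.277, -0.126, 0, 0, 0, 1],
    [-0.356, -0.277, -0.126, 0, 0, 0, 1],
    [-0.356, -0.277, -0.126, 0, 0, 0, 1],
    [-0.356, -0.277, -0.126, 0, 0, 0, 1],
    [-0.356, -0.277, -0.126, 0, 0, 0, 1],
    [-0.356, -0.277, -0.126, 0, 0, 0, 1],
    [-0.356, -0.277, -0.126, 0, 0, 0, 1],
    [-0.356, -0.277, -0.126, 0, 0, 0, 1],
    [-0.356, -0.277, -0.126, 0, 0, 0, 1],
    [-0.356, -0.277, -0.126, 0, 0, 0, 1],
    [-0.356, -0.277, -0.126, 0, 0, 0, 1],
    [-0.356, -0.277, -0.126, 0, 0, 0, 1],
    [-0.356, -0.277, -0.126, 0, 0, 0, 1],
    [-0.356, -0.277, -0.126, 0, 0, 0, 1],
    [-0.356, -0.277, -0.126, 0, 0, 0, 1],
    [0, 0, 0, 0, 0, 0, 1],
    [0, 0, 0, 0, 0, 0, 1]
  ]
}}

```text
t: 3.07
tool_pos: [0.5216, -0.0002, 0.4015]
ee_rot: [0.619, 3.08, 0.0]
wrist_force: [0.5, -0.2, -0.4]
gripper_width: 0.0855
grip_force: 0.0
```

```bash
python3 - <<'E'
from h import *
np.set_printoptions(precision=4,suppress=True)
s=sense(); print(s["t"],s["tool_pos"],s["ee_rot"],s["joint_pos"])
p=read_camera("wrist"); save(p,"pics/w1.png"); print(p["hand_eye"],p["mtx"],cam2world(p,s)[:3,3])
H=dict(head=.003,mouth=.119,spline_top=.1075,pin_tip=.1335,slot=.111)
for n,z in H.items():
    for r in place_of(n,p)[:3]: print(n,round(r["conf"],2),np.round(r["location"],1),ray(p,r["location"],z,s))
P=pts(p,s); np.savez("w1.npz",P=P)
m=(abs(P[...,2]-.119)<.003); print(m.sum())
q=P[m][:,:2].astype(np.float32); print(cv2.minEnclosingCircle(q))
E
```

```text
3.0667 [ 0.5216 -0.0002  0.4015] [0.6194 3.0798 0.0005] [-0.1665  0.014   1.4102  0.0003  1.7172 -1.3404]
[[ 0.0002 -0.9468 -0.3219  0.084 ]
 [ 1.      0.0004 -0.0005  0.0005]
 [ 0.0006 -0.3219  0.9468 -0.143 ]
 [ 0.      0.      0.      1.    ]] [[358.6541   0.     311.5161]
 [  0.     358.6541 196.3882]
 [  0.       0.       1.    ]] [0.4443 0.0328 0.5445]
head 0.8 [326.5 161.9] [0.5711 0.0046 0.003 ]
mouth 0.78 [324.1 186.9] [ 0.5722 -0.004   0.119 ]
spline_top 0.82 [332.4 181.9] [0.5736 0.0072 0.1075]
pin_tip 0.62 [327.1 187.7] [0.5702 0.0002 0.1335]
pin_tip 0.47 [328.8 159.1] [0.5384 0.0151 0.1335]
slot 0.71 [369.8 165.3] [0.5705 0.0582 0.111 ]
2198
((0.5924893617630005, -0.17034968733787537), 0.23275795578956604)
```

View pics/w1.png

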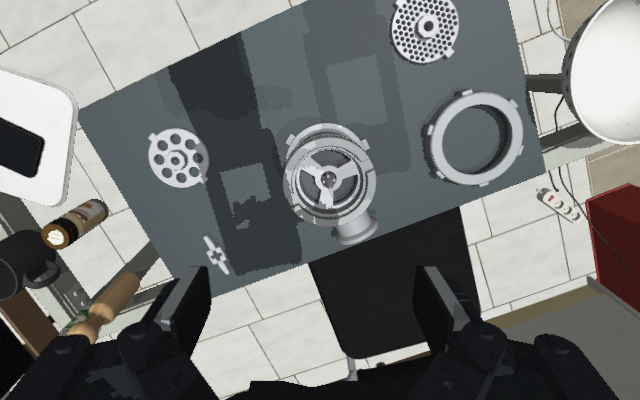

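```bash
cat > ana.py <<'E'
from h import *
from scipy.optimize import least_squares
np.set_printoptions(precision=4,suppress=True)
def near(P,c,r,z0,z1):
    q=P.reshape(-1,3); q=q[~np.isnan(q[:,0])]
    return q[(np.hypot(q[:,0]-c[0],q[:,1]-c[1])<r)&(q[:,2]>z0)&(q[:,2]<z1)]
def rim(P,c,z):
    q=near(P,c,.075,z-.004,z+.004)
    for _ in range(4):  # annulus 47.2..58 -> fit mean radius
        f=lambda x:np.clip(np.abs(np.hypot(q[:,0]-x[0],q[:,1]-x[1])-.0526)-.0054,0,None)
        x=least_squares(f,c,loss="soft_l1",f_scale=.001).x; c=x
    a=np.degrees(np.arctan2(q[:,1]-x[1],q[:,0]-x[0])); h,_=np.histogram(a,np.arange(-180,181,6))
    return x,np.median(q[:,2]),np.c_[np.arange(-177,180,6),h][h<np.median(h)*.4]
def knife(P,c):
    q=near(P,c,.06,.009,.024); m=(q[:,:2].max(0)+q[:,:2].min(0))/2
    c=q[:,:2].mean(0); w,v=np.linalg.eigh(np.cov((q[:,:2]-c).T)); return c,m,np.degrees(np.arctan2(v[1,1],v[0,1])),len(q),np.median(q[:,2])
def plate(P,c):
    for _ in range(3):
        q=near(P,c,.058,.009,.017)
        f=lambda x:np.clip(np.hypot(q[:,0]-x[0],q[:,1]-x[1])-.046,0,None)
        (x,rad)=cv2.minEnclosingCircle(near(P,c,.0475,.009,.017)[:,:2].astype(np.float32)); c=np.array(x)
    r=np.hypot(*(q[:,:2]-c).T); l=q[r>.0485]; a=np.arctan2(l[:,1]-c[1],l[:,0]-c[0])
    hub=near(P,c,.025,.022,.032)
    return c,rad,len(l),np.degrees(np.angle(np.exp(2j*a).mean()))/2,np.abs(np.exp(2j*a).mean()),hub.mean(0),(hub.max(0)+hub.min(0))/2,len(hub)
E
python3 - <<'E'
from ana import *
P=np.load("w1.npz")["P"]
print(rim(P,[.573,0],.119)); print(knife(P,[.645,-.22])); print(plate(P,[.45,.205]))
q=near(P,[.67,0],.09,.05,.09); q=q[q[:,0]>.65]; print("neck",q.mean(0),len(q))
q=near(P,[.573,0],.02,.10,.14); print("pin",q[q[:,2]>.118].mean(0),(q[:,2]>.118).sum())
E
```

```text
(array([0.5707, 0.0031]), np.float64(0.11940620127391874), array([[-93,   6],
       [-87,   0],
       [-81,   9],
       [ 93,   0],
       [ 99,   3]]))
(array([ 0.6422, -0.2213]), array([ 0.643 , -0.2225]), np.float64(-178.7152408804261), 435, np.float64(0.017174581559527446))
(array([0.4506, 0.2025]), 0.047200895845890045, 134, np.float64(44.01723992737297), np.float64(0.8157255554118062), array([0.4456, 0.1989, 0.0268]), array([0.4457, 0.1994, 0.026 ]), 339)
neck [0.6656 0.0101 0.0706] 801
pin [0.5691 0.0038 0.1264] 55
```

Request:
{"method": "move_arm", "body": {
  "motion": [
    [-0.239, -0.191, 0.327, 0, 0, 0, 0.06],
    [-0.239, -0.191, 0.327, 0, 0, 0, 0.06],
    [-0.239, -0.191, 0.327, 0, 0, 0, 0.06],
    [-0.239, -0.191, 0.327, 0, 0, 0, 0.06],
    [-0.239, -0.191, 0.327, 0, 0, 0, 0.06],
    [-0.239, -0.191, 0.327, 0, 0, 0, 0.06],
    [-0.239, -0.191, 0.327, 0, 0, 0, 0.06],
    [-0.239, -0.191, 0.327, 0, 0, 0, 0.06],
    [-0.239, -0.191, 0.327, 0, 0, 0, 0.06],
    [-0.239, -0.191, 0.327, 0, 0, 0, 0.06],
    [-0.239, -0.191, 0.327, 0, 0, 0, 0.06],
    [0, 0, 0, 0, 0, -0.1, 0.06],
    [0, 0, 0, 0, 0, -0.1, 0.06],
    [0, 0, 0, 0, 0, -0.1, 0.06],
    [0, 0, 0, 0, 0, -0.1, 0.06],
    [0, 0, 0, 0, 0, 0, 0.06],
    [0, 0, 0, 0, 0, 0, 0.06]
  ]
}}

```text
t: 4.78
tool_pos: [0.6427, -0.219, 0.1316]
ee_rot: [0.037, -3.141, -0.0]
wrist_force: [0.4, -0.5, 0.1]
gripper_width: 0.0451
grip_force: 0.0
```

```bash
python3 - <<'E'
from ana import *
s=sense(); print(s["t"],s["tool_pos"],s["ee_rot"],s["joint_pos"],s["gripper_width"]); print(R.from_rotvec(s["ee_rot"]).as_matrix())
p=read_camera("wrist"); save(p,"pics/w2.png"); P=pts(p,s)
print(knife(P,[.643,-.222]))
q=near(P,[.643,-.222],.06,.009,.024)
print(cv2.minAreaRect(q[:,:2].astype(np.float32)))
for r in place_of("knife",p)[:2]: print(r, ray(p,r["location"],.003,s))
E
```

```text
4.7833 [ 0.6427 -0.219   0.1316] [ 0.0372 -3.1412 -0.0002] [-0.4557  0.5083  1.3515  0.      1.282  -2.0502] 0.0451178842205598
[[-0.9997 -0.0237 -0.0002]
 [-0.0237  0.9997  0.0001]
 [ 0.0002  0.0001 -1.    ]]
(array([ 0.6413, -0.2218]), array([ 0.6432, -0.2217]), np.float64(-179.0579511909012), 1697, np.float64(0.01704106238435732))
((0.6431536078453064, -0.22163596749305725), (0.07685777544975281, 0.025666240602731705), 0.18877507746219635)
{'location': [303.1, 189.9], 'conf': 0.7} [ 0.6458 -0.2248  0.003 ]
```

View pics/w2.png

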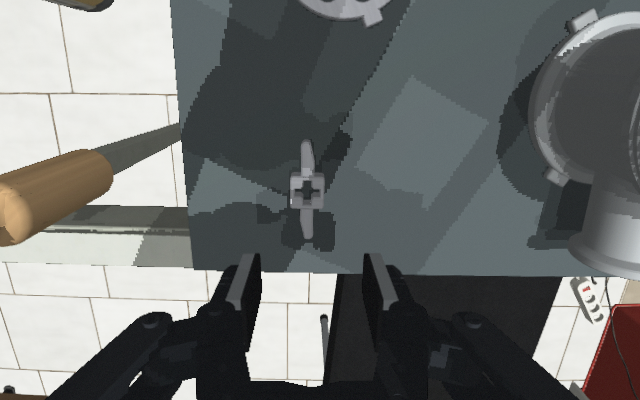

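Knife hub at (307,190) lies centred between the fingers and aligned with them, so I can grasp it.

Request:
{"method": "move_arm", "body": {
  "motion": [
    [0, -0.035, 0.36, 0, 0, 0, 0.06],
    [0, 0, 0.36, 0, 0, 0, 0.06],
    [0, 0, 0.36, 0, 0, 0, 0.06],
    [0, 0, 0.3, 0, 0, 0, 0.06],
    [0, 0, 0.2, 0, 0, 0, 0.06],
    [0, 0, 0.12, 0, 0, 0, 0.06],
    [0, 0, 0, 0, 0, 0, 0.06],
    [0, 0, 0, 0, 0, 0, -1],
    [0, 0, 0, 0, 0, 0, -1],
    [0, 0, 0, 0, 0, 0, -1],
    [0, 0, 0, 0, 0, 0, -1],
    [0, 0, 0, 0, 0, 0, -1]
  ],
  "newtons": 50
}}

```text
t: 5.88
tool_pos: [0.6439, -0.2231, 0.0058]
ee_rot: [-0.039, 3.139, -0.002]
wrist_force: [0.6, 0.2, 3.4]
gripper_width: 0.0245
grip_force: 51.9
```

Request:
{"method": "move_arm", "body": {
  "motion": [
    [0, 0, -0.2, 0, 0, 0, -1],
    [0, 0, -0.4, 0, 0, 0, -1],
    [0, 0, -0.45, 0, 0, 0, -1],
    [0, 0, -0.45, 0, 0, 0, -1],
    [0, 0, -0.45, 0, 0, 0, -1],
    [0, 0, -0.4, 0, 0, 0, -1],
    [0.129, 0.434, 0, 0, 0, 0, -1],
    [0.129, 0.434, 0, 0, 0, 0, -1],
    [0.129, 0.434, 0, 0, 0, 0, -1],
    [0.129, 0.434, 0, 0, 0, 0, -1],
    [0.129, 0.434, 0, 0, 0, 0, -1],
    [0.129, 0.434, 0, 0, 0, 0, -1],
    [0.129, 0.434, 0, 0, 0, 0, -1],
    [0, 0, 0, 0, 0, 0, -1],
    [0, 0, 0, 0, 0, 0, -1]
  ]
}}

```text
t: 7.13
tool_pos: [0.5681, 0.0053, 0.1807]
ee_rot: [0.045, -3.141, 0.0]
wrist_force: [0.4, -0.0, -0.2]
gripper_width: 0.0246
grip_force: 51.3
```

```bash
python3 - <<'E'
from ana import *
s=sense(); print(s["t"],s["tool_pos"],s["ee_rot"],s["joint_pos"],s["gripper_width"],s["wrist_force"])
p=read_camera("wrist"); save(p,"pics/w3.png"); P=pts(p,s); np.savez("w3.npz",P=P)
print(rim(P,[.571,.003],.119))
for n,z in dict(spline_top=.1075,pin_tip=.1335,mouth=.119,knife=s["tool_pos"][2]-.003).items():
  for r in place_of(n,p)[:2]: print(n,r, ray(p,r["location"],z,s))
q=near(P,[.571,.003],.02,.10,.14); q=q[q[:,2]>.115]; print("pin",q.mean(0),len(q))
E
```

```text
7.1333 [0.5681 0.0053 0.1807] [ 0.0448 -3.1407  0.0003] [-0.1428  0.2384  1.6116 -0.0003  1.2923 -1.742 ] 0.024608156900181054 [ 0.4257 -0.0404 -0.2265]
(array([0.5704, 0.0034]), np.float64(0.11932343631653189), array([[-93,  27],
       [-87,   0],
       [-81,  42],
       [-45,  54],
       [-39,   0],
       [-33,   0],
       [-27,   0],
       [-21,   0],
       [-15,   0],
       [ -9,   0],
       [ -3,   1],
       [  3,  11],
       [  9,  14],
       [ 15,   0],
       [ 21,   0],
       [ 27,   0],
       [ 33,   0],
       [ 39,   0],
       [ 45,   0],
       [ 51,   8],
       [ 93,   0],
       [ 99,   7]]))
pin_tip {'location': [307.7, 230.5], 'conf': 0.71} [0.5699 0.004  0.1335]
mouth {'location': [306.9, 223.5], 'conf': 0.8} [0.5717 0.0034 0.119 ]
mouth {'location': [309.4, 219.2], 'conf': 0.49} [0.5688 0.0049 0.119 ]
pin [ 0.5701 -0.0014  0.1214] 6
```

View pics/w3.png

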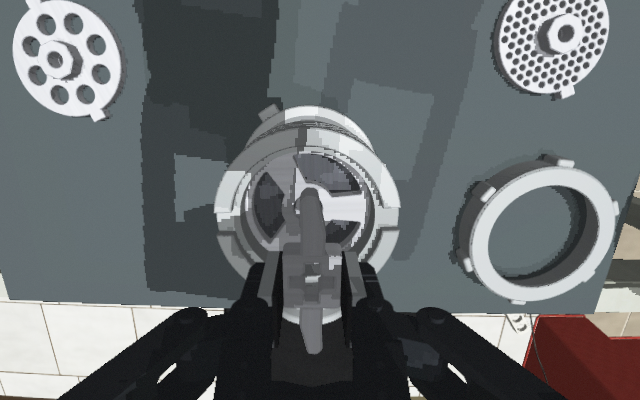

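```bash
python3 - <<'E'
from ana import *
P=np.load("w3.npz")["P"]; s=sense(); T=s["tool_pos"]
q=near(P,T,.045,.178,.205); print(len(q))
v=(P[...,2]>.178)&(P[...,2]<.205)&(np.hypot(P[...,0]-T[0],P[...,1]-T[1])<.045)
q=q[abs(q[:,1]-T[1])<.0115]
for a in np.arange(-.045,.045,.006):
    k=q[(q[:,0]-T[0]>=a)&(q[:,0]-T[0]<a+.006)]
    if len(k): print(round(a+.003,3),len(k),np.median(k[:,2]).round(4),np.percentile(k[:,1]-T[1],[2,50,98]))
print(q[:,0].min()-T[0],q[:,0].max()-T[0])
i=cv2.imread("pics/w1.png")[150:212,298:362]; cv2.imwrite("pics/w1c.png",cv2.resize(i,None,fx=9,fy=9,interpolation=cv2.INTER_CUBIC))
E
```

```text
7305
-0.042 178 0.1881 [-0.0008  0.0022  0.005 ]
-0.036 327 0.1919 [-0.0016  0.0023  0.0064]
-0.03 346 0.1919 [-0.0015  0.0033  0.0078]
-0.024 358 0.192 [-0.0014  0.0039  0.0088]
-0.018 359 0.192 [-0.0028  0.0037  0.0107]
-0.012 1006 0.192 [-0.0112 -0.0036  0.0112]
-0.006 331 0.1923 [-0.0085 -0.0039  0.0112]
-0.0 523 0.1902 [-0.0084 -0.0019  0.0113]
0.006 696 0.1919 [-0.0082  0.0022  0.0109]
0.012 315 0.192 [-0.0071  0.0036  0.0105]
0.018 265 0.1918 [-0.0011  0.0039  0.0091]
0.024 222 0.1919 [-0.0003  0.0044  0.009 ]
0.03 199 0.1918 [0.0014 0.0056 0.0097]
0.036 78 0.1918 [0.0024 0.0059 0.0096]
-0.040978224259766716 0.03693097476083629
```

View pics/w1c.png

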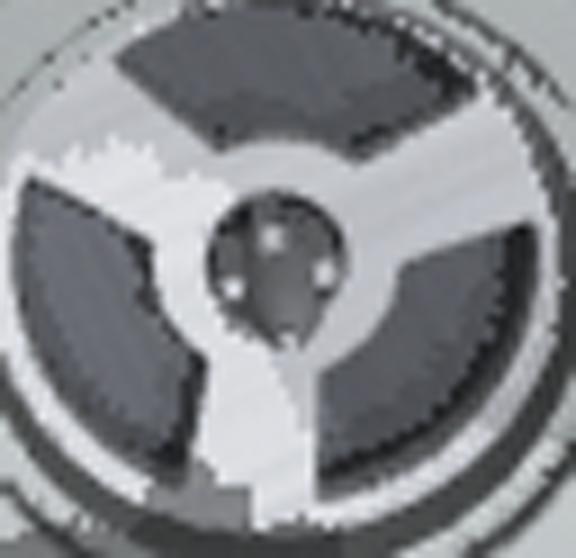

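The crop shows the four rib tops as bright dots at about (272,237), (322,272), (234,287) and (288,340). That puts the splines near -13.5° in world (mod 90). I'll pre-turn the knife by about 15° and start down over the pin.

Request:
{"method": "move_arm", "body": {
  "motion": [
    [-0.058, -0.035, 0.1, 0, 0, 0, -1],
    [0, 0, 0.2, 0, 0, 0.085, -1],
    [0, 0, 0.15, 0, 0, 0.085, -1],
    [0, 0, 0.06, 0, 0, 0.085, -1],
    [0, 0, 0.06, 0, 0, 0, -1],
    [0, 0, 0.06, 0, 0, 0, -1],
    [0, 0, 0, 0, 0, 0, -1]
  ]
}}

```text
t: 7.97
tool_pos: [0.5732, 0.0006, 0.1318]
ee_rot: [-0.377, -3.117, -0.0]
wrist_force: [-1.2, -0.4, -1.3]
gripper_width: 0.0244
grip_force: 51.3
```

Request:
{"method": "move_arm", "body": {
  "motion": [
    [0.015, 0.025, 0.04, 0, 0, 0, -1],
    [0, 0, 0.04, 0, 0, 0, -1],
    [0, 0, 0.02, 0, 0, 0, -1],
    [0, 0, 0, 0, 0, 0, -1]
  ]
}}

```text
t: 8.3
tool_pos: [0.5727, 0.003, 0.1255]
ee_rot: [-0.378, -3.118, 0.001]
wrist_force: [-0.3, -0.6, -1.2]
gripper_width: 0.0248
grip_force: 51.3
```

Request:
{"method": "move_arm", "body": {
  "motion": [
    [0, 0, 0.04, 0, 0, 0, -1],
    [0, 0, 0.04, 0, 0, 0, -1],
    [0, 0, 0.03, 0, 0, 0, -1],
    [0, 0, 0, 0, 0, 0, -1]
  ]
}}

```text
t: 8.63
tool_pos: [0.5717, 0.0027, 0.1166]
ee_rot: [-0.378, -3.116, 0.002]
wrist_force: [-3.2, -2.5, -1.8]
gripper_width: 0.0245
grip_force: 51.3
```

Request:
{"method": "move_arm", "body": {
  "motion": [
    [0.012, -0.015, 0.02, 0, 0, 0, -1],
    [0, 0, 0.03, 0, 0, 0, -1],
    [0, 0, 0.02, 0, 0, 0, -1],
    [0, 0, 0, 0, 0, 0, -1]
  ]
}}

```text
t: 8.97
tool_pos: [0.5717, 0.0025, 0.1118]
ee_rot: [-0.379, -3.118, -0.001]
wrist_force: [-2.9, -0.9, 0.0]
gripper_width: 0.0249
grip_force: 51.4
```

Request:
{"method": "move_arm", "body": {
  "motion": [
    [0.012, -0.005, 0.02, 0, 0, 0, -1],
    [0, 0, 0.02, 0, 0, 0, -1],
    [0, 0, 0.02, 0, 0, 0, -1],
    [0, 0, 0, 0, 0, 0, -1]
  ]
}}

```text
t: 9.3
tool_pos: [0.5711, 0.0022, 0.1072]
ee_rot: [0.379, 3.118, 0.0]
wrist_force: [-0.3, 0.3, -1.8]
gripper_width: 0.0242
grip_force: 51.3
```

It has passed the spline top with no force, so the pre-aligned angle matches. I'll continue down to home.

Request:
{"method": "move_arm", "body": {
  "motion": [
    [0, 0, 0.03, 0, 0, 0, -1],
    [0, 0, 0.03, 0, 0, 0, -1],
    [0, 0, 0.03, 0, 0, 0, -1],
    [0, 0, 0, 0, 0, 0, -1]
  ]
}}

```text
t: 9.63
tool_pos: [0.5709, 0.0021, 0.1002]
ee_rot: [-0.379, -3.119, -0.0]
wrist_force: [-0.6, 1.2, -1.7]
gripper_width: 0.0245
grip_force: 51.2
```

Request:
{"method": "move_arm", "body": {
  "motion": [
    [0, 0, 0.02, 0, 0, 0, -1],
    [0, 0, 0.015, 0, 0, 0, -1],
    [0, 0, 0.01, 0, 0, 0, -1],
    [0, 0, 0, 0, 0, 0, -1]
  ]
}}

```text
t: 9.97
tool_pos: [0.571, 0.0021, 0.0983]
ee_rot: [0.379, 3.119, 0.0]
wrist_force: [-3.6, 2.1, 3.8]
gripper_width: 0.0245
grip_force: 51.9
```

Contact force appeared right at the home height (TCP 0.098). I'll release and back straight out.

Request:
{"method": "move_arm", "body": {
  "motion": [
    [0, 0, 0, 0, 0, 0, -0.15],
    [0, 0, 0, 0, 0, 0, -0.15],
    [0, 0, 0, 0, 0, 0, -0.15],
    [0, 0, -0.1, 0, 0, 0, -0.15],
    [0, 0, -0.2, 0, 0, 0, -0.15],
    [0, 0, -0.3, 0, 0, 0, -0.15],
    [0, 0, -0.4, 0, 0, 0, -0.15],
    [0, 0, -0.4, 0, 0, 0, -0.15],
    [0, 0, -0.3, 0, 0, 0, -0.15],
    [0, 0, 0, 0, 0, 0, -0.15],
    [0, 0, 0, 0, 0, 0, -0.15]
  ]
}}

```text
t: 10.88
tool_pos: [0.5724, 0.0018, 0.2276]
ee_rot: [0.379, 3.113, -0.001]
wrist_force: [0.2, 0.4, -0.5]
gripper_width: 0.0364
grip_force: 0.0
```

```bash
python3 - <<'E'
from ana import *
s=sense(); print(s["t"],s["tool_pos"],s["ee_rot"],s["joint_pos"],s["gripper_width"],s["wrist_force"])
p=read_camera("wrist"); P=pts(p,s); np.savez("w4.npz",P=P)
print(rim(P,[.571,.003],.119)[:2])
z=np.where(np.hypot(P[...,0]-.571,P[...,1]-.003)<.036,P[...,2],np.nan)
print(np.histogram(z[~np.isnan(z)],np.arange(.08,.14,.002)))
k=near(P,[.571,.003],.045,.1035,.1095); print("knife top",len(k),np.median(k[:,2]),k.mean(0))
for n,zz in dict(knife=.0955,pin_tip=.1335,mouth=.119,fine_plate_hub=.027).items():
  for r in place_of(n,p)[:2]: print(n,r, ray(p,r["location"],zz,s))
print(plate(P,[.448,.201]))
cv2.imwrite("pics/w4.png",cv2.resize(cv2.cvtColor(p["image"],4)[60:360,120:520],None,fx=2,fy=2))
E
```

```text
10.8833 [0.5724 0.0018 0.2276] [ 0.3786  3.1134 -0.0005] [-0.148   0.2006  1.5565 -0.0002  1.3793 -1.4767] 0.03641951547005016 [ 0.1695  0.3971 -0.5384]
(array([0.5706, 0.0033]), np.float64(0.11935511513556923))
(array([   0,    1,    3,   23,   30,   36,   36,  802,  760,   19,   14,
         24,   28,   95, 1014,  478,   12,   10,   11,   10,   13,   26,
         32,   19,   22,   19,   12,    3,    0,    0]), array([0.08 , 0.082, 0.084, 0.086, 0.088, 0.09 , 0.092, 0.094, 0.096,
       0.098, 0.1  , 0.102, 0.104, 0.106, 0.108, 0.11 , 0.112, 0.114,
       0.116, 0.118, 0.12 , 0.122, 0.124, 0.126, 0.128, 0.13 , 0.132,
       0.134, 0.136, 0.138, 0.14 ]))
knife top 1238 0.10860105081559446 [0.5785 0.0012 0.1078]
knife {'location': [309.8, 182.9], 'conf': 0.96} [0.5711 0.0013 0.0955]
pin_tip {'location': [312.5, 198.4], 'conf': 0.59} [0.5713 0.0033 0.1335]
mouth {'location': [313.0, 187.7], 'conf': 0.84} [0.5683 0.0045 0.119 ]
mouth {'location': [95.3, 118.9], 'conf': 0.68} [ 0.4825 -0.1315  0.119 ]ana.py:24: RuntimeWarning: Mean of empty slice.
  return c,rad,len(l),np.degrees(np.angle(np.exp(2j*a).mean()))/2,np.abs(np.exp(2j*a).mean()),hub.mean(0),(hub.max(0)+hub.min(0))/2,len(hub)
  ret = ret.dtype.type(ret / rcount)
  ret = um.true_divide(
Traceback (most recent call last):
  File "ana.py", line 24, in plate
    return c,rad,len(l),np.degrees(np.angle(np.exp(2j*a).mean()))/2,np.abs(np.exp(2j*a).mean()),hub.mean(0),(hub.max(0)+hub.min(0))/2,len(hub)
                                                                                                             ~~~~~~~^^^
ValueError: zero-size array to reduction operation maximum which has no identity
```

Depth shows the knife top at 0.1095 and the inner plate at 0.096, so the knife is fully home. Next is the fine plate.

Request:
{"method": "move_arm", "body": {
  "motion": [
    [0.281, 0.273, 0.129, 0, 0, 0, 0.18],
    [0.281, 0.273, 0.129, 0, 0, 0, 0.18],
    [0.281, 0.273, 0.129, 0, 0, 0, 0.18],
    [0.281, 0.273, 0.129, 0, 0, 0, 0.18],
    [0.281, 0.273, 0.129, 0, 0, 0, 0.18],
    [0.281, 0.273, 0.129, 0, 0, 0, 0.18],
    [0.281, 0.273, 0.129, 0, 0, 0, 0.18],
    [0.281, 0.273, 0.129, 0, 0, 0, 0.18],
    [0, 0, 0, 0, 0, 0.107, 0.18],
    [0, 0, 0, 0, 0, 0.107, 0.18],
    [0, 0, 0, 0, 0, 0.107, 0.18],
    [0, 0, 0, 0, 0, 0.107, 0.18],
    [0, 0, 0, 0, 0, 0.107, 0.18],
    [0, 0, 0, 0, 0, 0, 0.18],
    [0, 0, 0, 0, 0, 0, 0.18]
  ]
}}

```text
t: 12.38
tool_pos: [0.4458, 0.2013, 0.1467]
ee_rot: [-1.222, -2.893, 0.002]
wrist_force: [-0.2, -0.5, -0.3]
gripper_width: 0.0505
grip_force: 0.0
```

```bash
python3 - <<'E'
from ana import *
s=sense(); print(s["t"],s["tool_pos"],s["ee_rot"],s["joint_pos"],s["gripper_width"]); print(R.from_rotvec(s["ee_rot"]).as_matrix())
p=read_camera("wrist"); save(p,"pics/w5.png"); P=pts(p,s); np.savez("w5.npz",P=P)
c=[.448,.201]; q=near(P,c,.08,.008,.018)
print(plate(P,c))
# lugs: direction of farthest points
c=np.array(plate(P,c)[0]); d=q[:,:2]-c; r=np.hypot(*d.T)
for t in np.arange(0,360,10):
    a=np.degrees(np.arctan2(d[:,1],d[:,0]))%360; m=abs((a-t+180)%360-180)<5
    print(t,m.sum(),np.percentile(r[m],99).round(4) if m.any() else None,end="; ")
for r_ in place_of("fine_plate_hub",p)[:2]: print(r_, ray(p,r_["location"],.027,s))
E
```

```text
12.3833 [0.4458 0.2013 0.1467] [-1.2219 -2.8926  0.0018] [ 0.2471  0.1158  1.8333 -0.      1.1944 -0.5244] 0.050454229701597686
[[-0.6972  0.7169 -0.0018]
 [ 0.7169  0.6972 -0.0005]
 [ 0.0009 -0.0016 -1.    ]]
(array([0.448, 0.201]), 0.04755331575870514, 182, np.float64(25.735543546780626), np.float64(0.9876284279552878), array([0.4451, 0.2006, 0.0272]), array([0.4455, 0.2004, 0.0257]), 920)
0 182 0.0431; 10 158 0.0433; 20 212 0.0498; 30 265 0.0499; 40 165 0.0433; 50 194 0.0433; 60 160 0.0437; 70 222 0.0441; 80 184 0.0444; 90 197 0.0448; 100 200 0.0455; 110 216 0.0459; 120 224 0.0463; 130 245 0.0469; 140 218 0.0472; 150 226 0.0476; 160 216 0.0479; 170 258 0.0482; 180 230 0.0483; 190 211 0.0485; 200 298 0.0553; 210 277 0.0554; 220 207 0.0483; 230 212 0.048; 240 222 0.0479; 250 183 0.0477; 260 192 0.047; 270 179 0.0468; 280 181 0.0462; 290 169 0.0463; 300 183 0.0453; 310 161 0.0446; 320 165 0.0444; 330 161 0.044; 340 157 0.0438; 350 170 0.0432; {'location': [312.7, 192.9], 'conf': 0.97} [0.4478 0.2001 0.027 ]
```

View pics/w5.png

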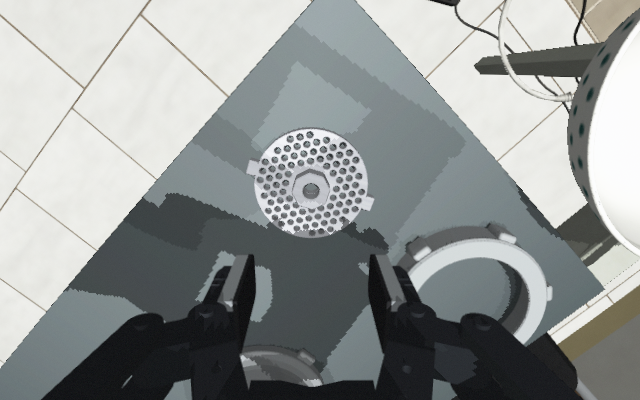

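Fine plate hub at (312,191), lugs at (253,167) and (368,203), so the lug axis is about 26° in world. I'll align the gripper with it and grasp the hub.

Request:
{"method": "move_arm", "body": {
  "motion": [
    [0, -0.01, 0.2, 0, 0, 0.111, 0.18],
    [0, 0, 0.3, 0, 0, 0.111, 0.18],
    [0, 0, 0.4, 0, 0, 0.111, 0.18],
    [0, 0, 0.4, 0, 0, 0, 0.18],
    [0, 0, 0.25, 0, 0, 0, 0.18],
    [0, 0, 0.15, 0, 0, 0, 0.18],
    [0, 0, 0.06, 0, 0, 0, 0.18],
    [0, 0, 0, 0, 0, 0, 0.18],
    [0, 0, 0, 0, 0, 0, -1],
    [0, 0, 0, 0, 0, 0, -1],
    [0, 0, 0, 0, 0, 0, -1],
    [0, 0, 0, 0, 0, 0, -1],
    [0, 0, 0, 0, 0, 0, -1],
    [0, 0, 0, 0, 0, 0, -1]
  ],
  "newtons": 50
}}

```text
t: 13.65
tool_pos: [0.4473, 0.2013, 0.0173]
ee_rot: [1.708, 2.634, 0.003]
wrist_force: [-0.5, -0.1, 6.8]
gripper_width: 0.0262
grip_force: 49.9
```

Request:
{"method": "move_arm", "body": {
  "motion": [
    [0, 0, -0.15, 0, 0, 0, -1],
    [0, 0, -0.35, 0, 0, 0, -1],
    [0, 0, -0.45, 0, 0, 0, -1],
    [0, 0, -0.45, 0, 0, 0, -1],
    [0, 0, -0.45, 0, 0, 0, -1],
    [0, 0, -0.4, 0, 0, 0, -1],
    [-0.4415, 0.06, 0, 0, 0, 0, -1],
    [-0.4415, 0.06, 0, 0, 0, 0, -1],
    [-0.4415, 0.06, 0, 0, 0, 0, -1],
    [-0.4415, 0.06, 0, 0, 0, 0, -1],
    [-0.4415, 0.06, 0, 0, 0, 0, -1],
    [-0.4415, 0.06, 0, 0, 0, 0, -1],
    [-0.4415, 0.06, 0, 0, 0, 0, -1],
    [0, 0, 0, 0, 0, -0.1, -1],
    [0, 0, 0, 0, 0, -0.117, -1],
    [0, 0, 0, 0, 0, -0.117, -1],
    [0, 0, 0, 0, 0, -0.117, -1],
    [0, 0, 0, 0, 0, -0.117, -1],
    [0, 0, 0, 0, 0, -0.117, -1],
    [0, 0, 0, 0, 0, -0.117, -1]
  ]
}}

```text
t: 15.32
tool_pos: [0.5683, 0.0023, 0.1841]
ee_rot: [-0.477, -3.104, -0.0]
wrist_force: [0.0, -0.0, -4.2]
gripper_width: 0.0261
grip_force: 50.2
```

Request:
{"method": "move_arm", "body": {
  "motion": [
    [0, 0, 0, 0, 0, -0.117, -1],
    [0, 0, 0, 0, 0, -0.117, -1],
    [0, 0, 0, 0, 0, -0.117, -1],
    [0, 0, 0, 0, 0, 0, -1],
    [0, 0, 0, 0, 0, 0, -1]
  ]
}}

```text
t: 15.73
tool_pos: [0.5686, 0.0023, 0.1842]
ee_rot: [0.084, -3.14, -0.0]
wrist_force: [-0.9, 0.2, -3.9]
gripper_width: 0.0263
grip_force: 50.2
```

```bash
python3 - <<'E'
from ana import *
s=sense(); print(s["t"],s["tool_pos"],s["ee_rot"],s["joint_pos"],s["gripper_width"]); M=R.from_rotvec(s["ee_rot"]).as_matrix(); print(M, np.degrees(np.arctan2(M[1,1],M[0,1])))
p=read_camera("wrist"); save(p,"pics/w6.png"); P=pts(p,s); np.savez("w6.npz",P=P)
T=s["tool_pos"]; zt=T[2]-.0043
q=near(P,T,.07,zt-.004,zt+.004); (c,r)=cv2.minEnclosingCircle(near(P,T,.05,zt-.004,zt+.004)[:,:2].astype(np.float32))
d=q[:,:2]-T[:2]; rr=np.hypot(*d.T); l=d[(rr>.0485)&(rr<.058)]; print("plate z",np.median(q[:,2]),zt,"circ",c,r,len(l))
a=np.degrees(np.arctan2(l[:,1],l[:,0])); print("lugs +",l[a>0].mean(0),np.mean(a[a>0]),(a>0).sum()," -",l[a<0].mean(0),np.mean(a[a<0]),(a<0).sum())
# slots from earlier unobstructed views
for f in("w1","w4"):
    Q=np.load(f+".npz")["P"]; c=np.array([.5706,.0033]); q=near(Q,c,.057,.115,.123); d=q[:,:2]-c; rr=np.hypot(*d.T); a=np.degrees(np.arctan2(d[:,1],d[:,0])); a=a[rr>.0485]
    for t in(94,-86):
        k=np.sort(a[abs(a-t)<20]); i=np.argmax(np.diff(k)); print(f,t,k[i],k[i+1],(k[i]+k[i+1])/2)
E
```

```text
15.7333 [0.5686 0.0023 0.1842] [ 0.0839 -3.1396 -0.0004] [-0.1482  0.2359  1.607   0.0001  1.2995 -1.7724] 0.02629192505451973
[[-0.9986 -0.0534 -0.0008]
 [-0.0534  0.9986  0.0002]
 [ 0.0008  0.0003 -1.    ]] 93.06174147121303
plate z 0.17998850011272075 0.1798755654578056 circ (0.5688995122909546, 0.002352885901927948) 0.05007103830575943 447
lugs + [-0.0048  0.0507] 95.46042277831461 275  - [ 0.0037 -0.0498] -85.7620325483384 172
w1 94 85.95811231104167 101.6012260516731 93.77966918135738
w1 -86 -94.74365660852642 -79.13905160450716 -86.9413541065168
w4 94 86.01982478611455 101.068910585391 93.54436768575277
w4 -86 -94.33810678553392 -79.18846576884553 -86.76328627718974
```

View pics/w6.png

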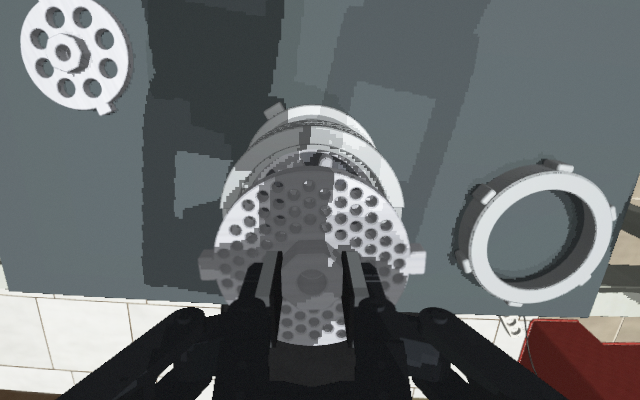

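The plate is held level, lugs at (205,265) and (418,263), about 1.3° past the slot line. I'll correct that and go down to the pin.

Request:
{"method": "move_arm", "body": {
  "motion": [
    [-0.032, 0.005, 0.1, 0, 0, 0.021, -1],
    [0, 0, 0.2, 0, 0, 0, -1],
    [0, 0, 0.1, 0, 0, 0, -1],
    [0, 0, 0.06, 0, 0, 0, -1],
    [0, 0, 0.06, 0, 0, 0, -1],
    [0, 0, 0.06, 0, 0, 0, -1],
    [0, 0, 0, 0, 0, 0, -1]
  ]
}}

```text
t: 16.37
tool_pos: [0.571, 0.0028, 0.1398]
ee_rot: [0.053, -3.14, -0.0]
wrist_force: [-0.4, 0.7, -4.5]
gripper_width: 0.0262
grip_force: 50.2
```

Request:
{"method": "move_arm", "body": {
  "motion": [
    [0, 0, 0.03, 0, 0, 0, -1],
    [0, 0, 0.03, 0, 0, 0, -1],
    [0, 0, 0.02, 0, 0, 0, -1],
    [0, 0, 0, 0, 0, 0, -1]
  ]
}}

```text
t: 16.7
tool_pos: [0.5713, 0.0027, 0.1347]
ee_rot: [0.054, -3.141, 0.0]
wrist_force: [-0.1, -0.3, -3.7]
gripper_width: 0.0263
grip_force: 50.2
```

Request:
{"method": "move_arm", "body": {
  "motion": [
    [0, 0, 0.02, 0, 0, 0, -1],
    [0, 0, 0.02, 0, 0, 0, -1],
    [0, 0, 0, 0, 0, 0, -1]
  ]
}}

```text
t: 16.95
tool_pos: [0.5713, 0.0027, 0.1315]
ee_rot: [0.054, -3.141, 0.0]
wrist_force: [-1.1, -0.2, -3.7]
gripper_width: 0.0264
grip_force: 50.2
```

Request:
{"method": "move_arm", "body": {
  "motion": [
    [0, 0, 0.02, 0, 0, 0, -1],
    [0, 0, 0.02, 0, 0, 0, -1],
    [0, 0, 0, 0, 0, 0, -1]
  ]
}}

```text
t: 17.2
tool_pos: [0.5712, 0.0027, 0.1284]
ee_rot: [0.054, -3.14, -0.0]
wrist_force: [-1.5, -0.6, -3.6]
gripper_width: 0.0259
grip_force: 50.3
```

Request:
{"method": "move_arm", "body": {
  "motion": [
    [0, 0, 0.02, 0, 0, 0, -1],
    [0, 0, 0.015, 0, 0, 0, -1],
    [0, 0, 0, 0, 0, 0, -1]
  ]
}}

```text
t: 17.45
tool_pos: [0.5712, 0.0027, 0.1258]
ee_rot: [0.054, -3.14, -0.0]
wrist_force: [-2.8, -0.4, -2.2]
gripper_width: 0.026
grip_force: 50.3
```

Request:
{"method": "move_arm", "body": {
  "motion": [
    [0, 0, 0.01, 0, 0, 0, -1],
    [0, 0, 0.008, 0, 0, 0, -1],
    [0, 0, 0, 0, 0, 0, -1]
  ]
}}

```text
t: 17.7
tool_pos: [0.5712, 0.0027, 0.1254]
ee_rot: [0.054, -3.14, 0.0]
wrist_force: [-5.1, 0.6, 1.7]
gripper_width: 0.0262
grip_force: 50.7
```

Contact at the expected seated height (0.1253). I'll release, retreat and check.

Request:
{"method": "move_arm", "body": {
  "motion": [
    [0, 0, 0, 0, 0, 0, 0.06],
    [0, 0, 0, 0, 0, 0, 0.06],
    [0, 0, 0, 0, 0, 0, 0.06],
    [0, 0, -0.1, 0, 0, 0, 0.06],
    [0, 0, -0.2, 0, 0, 0, 0.06],
    [0, 0, -0.4, 0, 0, 0, 0.06],
    [0, 0, -0.4, 0, 0, 0, 0.06],
    [0, 0, -0.4, 0, 0, 0, 0.06],
    [0, 0, 0, 0, 0, 0, 0.06],
    [0, 0, 0, 0, 0, 0, 0.06]
  ]
}}

```text
t: 18.53
tool_pos: [0.5739, 0.0024, 0.2413]
ee_rot: [-0.054, 3.133, -0.002]
wrist_force: [-0.3, -0.3, 0.4]
gripper_width: 0.0453
grip_force: 0.0
```

```bash
python3 - <<'E'
from ana import *
s=sense(); print(s["t"],s["tool_pos"],s["gripper_width"])
p=read_camera("wrist"); P=pts(p,s); c=np.array([.571,.0027])
print(rim(P,[.571,.003],.119)[:2])
q=near(P,c,.045,.115,.130); q=q[np.hypot(*(q[:,:2]-c).T)>.02]
A=np.c_[q[:,:2]-c,np.ones(len(q))]; m=np.ones(len(q),bool)
for _ in range(5): k=np.linalg.lstsq(A[m],q[m,2],rcond=None)[0]; m=abs(A@k-q[:,2])<.0015
print("plate top z, tilt(mm over 92mm)",k[2],k[:2]*92,m.sum(),len(q))
h=near(P,c,.014,.130,.142); print("hub top",np.median(h[:,2]),len(h))
save(p,"pics/w7.png"); im=cv2.imread("pics/w7.png")[80:320,160:480]; cv2.imwrite("pics/w7c.png",cv2.resize(im,None,fx=2.4,fy=2.4))
E
```

```text
18.5333 [0.5739 0.0024 0.2413] 0.04532924033272129
(array([0.573 , 0.0035]), np.float64(0.12035344771641693))
plate top z, tilt(mm over 92mm) 0.12130086841078475 [ 0.1037 -0.1195] 5502 6739
hub top 0.13533713166180456 960
```

View pics/w7c.png

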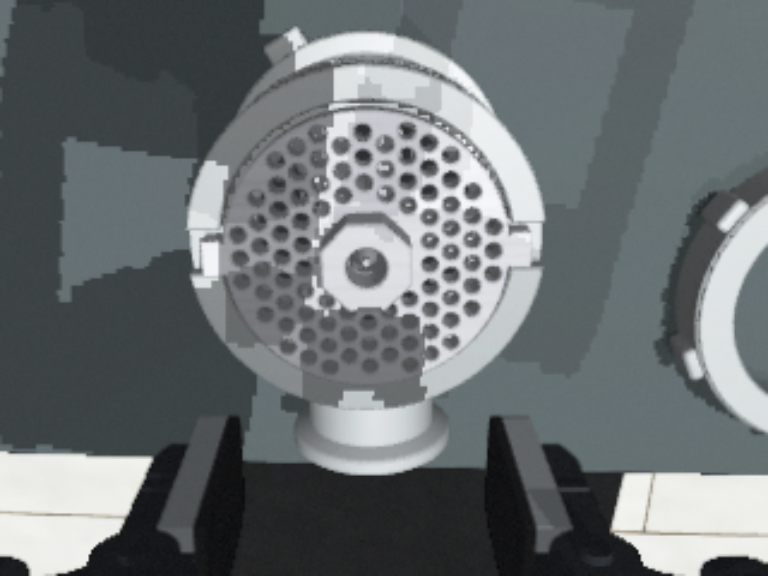

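The plate lies flat with its top at 0.1213 (0.121 expected) and the hub top at 0.135. Both lugs sit in the slots at (210,255) and (520,248), and the gripper is clear. I'll hand it in.

```bash
python3 -c "
from cell import *
print(finish_job())"
```

```text
the job is handed in; nothing more can be done
None
```

The knife is fully home on the drive and the fine plate is seated flat with both lugs in the slots. Both are released, and I handed the job in at about 18.6 s. The highest wrist force reported was about 7 N.

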